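# Switch on the warmer under the milk

### The arm

A 6-joint arm with a two-finger parallel gripper is mounted at the origin on the work surface. World frame = base frame: x ahead of the robot, y to its left, z up, the work surface at z = 0. Lengths are in m, angles in degrees, forces in N, time in s.
With the tool pointing down it reaches from about 0.375 to 0.9 m from the base axis. Payload 3.1 kg.
Tool frame: the origin (TCP) lies at the very end of the fingers, on their centre line; the grasp point (between the pads) lies 19 mm behind it (bot.grip_point_offset is the distance from the TCP to the grasp point, in m); z points along the fingers, x is the direction in which the jaws open and shut, and the axes are right-handed (so a half turn about z gives the same grasp; the last joint's range is limited). The gripper opens to 87 mm and grips with 3 to 60 N. Pads are 19 mm wide; open, the fingers measure 117 mm over their backs; the gripper's body (75 mm by 190 mm) begins 51 mm behind the grasp point.
Start: joints at [-87.29, 30.224, 82.088, -0, 67.689, -10.227], TCP at [0.14, -0.609, 0.223] pointing down, gripper open.
Joint ranges: [-176.69, 176.69], [-43.24, 126.21], [12.49, 139.97], [-82, 262], [0, 151.66], [-163.58, 163.58]. Speed limits (degrees/s): [159.86, 159.86, 180, 180, 180, 180].

### API

Orientations are given as a 3x3 rotation matrix whose columns are the frame's x, y, z axes.
In Python, from rig import bot, capture, recognise, place_of gives the robot as it stands.
- The arm moves only by the tool send_rows, never from a script. Its argument "motion" is a list of rows, each a list of 2 entries, a list of its own where there are three numbers: the shift along the tool's x, y, z in mm, then the turn about the tool's z in rad. A call has exactly 5 rows; each row shifts and turns the pose as measured when the row begins, along the tool's axes as they then stand; what a row does not reach is not made up. A row lasts 1/12 s, in which the tool goes at most 41.7 mm and 7.16 degrees, less where a joint would pass 70% of its speed; a pose out of reach is approached as far as the arm can. A call with a gripper value outside its range is refused whole. "gripper" is the closure, from 0 (fully open) to 1 (shut), set as the call begins (left out, the last holds). The fingers move at their own pace and stop on an object; the grip force is fixed at half the most. Time passes only in rows, so rows that do not move let the fingers close, or fill a call up. It gives the time, the measured TCP pose, the force and the opening at its end, in the units of the state.
- bot.read_state(): the state, without advancing time (a new reading comes with each control period).
- capture(name): name is "scene" or "top" or "wrist"; returns a dict with "image" (420x560x3 uint8, blue, green, red), "fx", "fy", "cx", "cy" (pixels), "rvec" (rotation vector, rad) and "tvec" (3), from world to camera coordinates, as OpenCV has them. Camera axes: x right, y down, z forward; pixel columns grow to the right and rows downward; lengths in m; the calibration is good to about 2 mm. A picture is of the moment at which its call begins. There is no depth.
- bot.hand_in(): hands the job in, once; it reports no verdict.
Trained networks look in the newest picture that a camera, given by its name, has taken for a name from the list of things; names that differ only in an ending like _2 or _b are one class to them, and where a whole thing is asked for, a point or a joint stands for the part that bears it (a point fixed in the world has none). Each returns a list of dicts, best first, with "p" (0 to 1); they miss things now and then, are a little off and sometimes report something else, mostly with a low value. They report only what shows in the picture. A call takes as long as a camera call. They do not tell look-alikes from the thing itself.
- recognise(camera, target): "xy" ([column, row] in pixels, amid what is visible of it).
- place_of(camera, target): "xy" ([column, row] in pixels: a listed point, or the origin of a listed thing).
The state is a dict: "time_s": time; "joint_positions": joint angles; "qvel": joint speeds; "tau": joint torques, N m; "position": TCP position; "tcp_rot": TCP orientation; "force": force on the tool from outside, world axes, zero at the start; "moment": the same for the moment, N m; "opening": opening from 0.0 (shut) to 1.0 (fully open).
Only numpy, scipy, OpenCV 4.12 (cv2) and the standard library are available. Lean on these libraries where they do the work, as an engineer would, in place of code of your own. Each camera call takes 0.05 s, during which the arm holds its last target.

### The job

Switch on the bench warmer that has the red-capped milk bottle standing on it: flip its red toggle lever from the black-dot side over to the green-dot side until it clicks over. Leave the other warmer switched off and the milk bottle standing where it is.

Things in the scene. Friction and masses are not known exactly. Their poses are not given: they have to be found in the camera images.
- milk_warmer: Fixed white warmer to switch on, 240 (x) by 170 by 66 mm high; round hot plate at x +40; grey switch deck at x -120 to -48, its top at z 45, nearest the robot. Origin: centre of underside; x from deck to hot plate, y left seen from the robot. Toggle pivot at x -90, y 0, z 48 mm in a nut 28 mm wide, top z 52. On the deck: green dot (on) y -58, black dot (off) y +58. Its twin carries a beaker.
- milk_switch (a joint): Red toggle on the milk's warmer, rad: 0 off, leaning 0.5 rad from upright to the warmer's +y (black dot); 1.0 on, leaning 0.5 to -y (green dot); upright at 0.5. Swings about the warmer's x axis; 57 mm from pivot to round end, sleeve 14 mm thick from 15 mm out. About 5 N sideways at the sleeve starts it; past upright it snaps over by itself. Firm stops at both ends.
- spare_switch (a joint): The same toggle on the other warmer (empty beaker on it), rad: 0 = off, 1.0 = on. It starts off and is to stay off.
- milk_bottle: Loose cream-white milk bottle with a red cap, 64 mm across and 150 mm high, about 0.4 kg, standing near the middle of the hot plate of the warmer to switch on. Origin: centre of its underside; z up. Another such bottle stands directly on the bench, farther back.
Not all that is in view belongs to the job. Leave any blue look-alike of the milk_bottle alone.

How it is judged (in metres and radians):
At the end, for the whole second after the job is handed in: The toggle of the warmer under the milk is fully over on the green side (joint above 0.85), the other toggle is still off (below 0.15), and the milk bottle stands upright (within 10 degrees) within 20 mm of where it was (value of joint milk_switch above 0.85 rad and value of joint spare_switch below 0.15 rad and distance of milk_bottle from where it was at the start of the episode below 0.02 m and angle between milk_bottle's own z axis and vertical below 0.17 rad); the robot touches nothing.
It fails at once if the other warmer's toggle is flipped past upright (value of joint spare_switch above 0.5 rad).
It fails at once if the milk bottle is shoved more than 40 mm or tipped more than 30 degrees (distance of milk_bottle from where it was at the start of the episode above 0.04 m or angle between milk_bottle's own z axis and vertical above 0.52 rad).
It also fails if it takes over 26 s, if anything falls off the work surface, if the arm or the gripper's body presses on something with over 40 N, if the wrist force passes 120 N, or if a joint passes its speed limit or range.

## Working session

There is one attempt and no reset: what is moved stays moved. The work goes in short steps, Python scripts to look and compute and a tool call to move; the robot and the scene stay as the last step left them, time stands still between calls to the robot, and variables do not carry over. Pictures are saved under pics/ and viewed, and the job is handed in when it is done.

Besides the shell and the picture viewer there is one more tool, called after "Emit:" as name(argument=value, ...) on one line, values as JSON. send_rows: Moves the arm, as the interface text tells. Its arguments: {"type":"object","properties":{"motion":{"type":"array","items":{"type":"array"}},"gripper":{"type":"number"}},"required":["motion"]}

```bash
mkdir -p pics; ls
cat > h.py <<'E'
import numpy as np, cv2
from rig import bot, capture, recognise, place_of
def cam(c):
    R=cv2.Rodrigues(np.array(c["rvec"],float))[0]; t=np.array(c["tvec"],float).ravel()
    return R,t
def ray(c,xy,z):
    R,t=cam(c); d=R.T@np.array([(xy[0]-c["cx"])/c["fx"],(xy[1]-c["cy"])/c["fy"],1]); o=-R.T@t
    return o+d*(z-o[2])/d[2]
def proj(c,P):
    R,t=cam(c); q=R@np.array(P,float)+t
    return np.array([c["fx"]*q[0]/q[2]+c["cx"],c["fy"]*q[1]/q[2]+c["cy"]])
E
python3 - <<'E'
from h import *
import pickle
for n in ("scene","top"):
    c=capture(n); cv2.imwrite(f"pics/{n}0.png",c["image"]); pickle.dump(c,open(f"{n}.pkl","wb"))
    for t in ("milk_warmer","milk_switch","milk_bottle"):
        for f in (recognise,place_of):
            try: r=f(n,t)
            except Exception as e: print(n,t,f.__name__,e); continue
            print(n,t,f.__name__,[(np.round(d["xy"]).tolist(),round(d["p"],2)) for d in r])
s=bot.read_state(); print(s["time_s"],s["position"],s["tcp_rot"],s["opening"])
E
```

```text
pics
scene milk_warmer call [([211.0, 238.0], 0.69)]
scene milk_warmer call [([210.0, 241.0], 0.9)]
scene milk_switch call []
scene milk_switch call it knows: milk_bottle, milk_warmer
scene milk_bottle call [([124.0, 205.0], 0.83), ([185.0, 201.0], 0.62)]
scene milk_bottle call [([130.0, 225.0], 0.91), ([190.0, 225.0], 0.83)]
top milk_warmer call [([342.0, 206.0], 0.63)]
top milk_warmer call [([343.0, 202.0], 0.61)]
top milk_switch call [([331.0, 233.0], 0.61)]
top milk_switch call it knows: milk_bottle, milk_warmer
top milk_bottle call [([358.0, 177.0], 0.88), ([424.0, 194.0], 0.78), ([341.0, 205.0], 0.65)]
top milk_bottle call [([420.0, 200.0], 0.72), ([354.0, 182.0], 0.63)]
0.6 [ 0.1399355  -0.60912808  0.22257269] [[ 2.23864351e-01 -9.74620312e-01 -4.70165111e-06]
 [-9.74620310e-01 -2.23864350e-01 -6.52280258e-05]
 [ 6.25200268e-05  1.91845543e-05 -9.99999998e-01]] 0.9981536113643359
```

View pics/scene0.png

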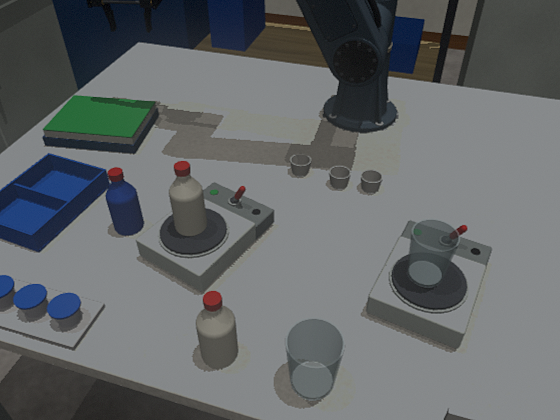

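View pics/top0.png

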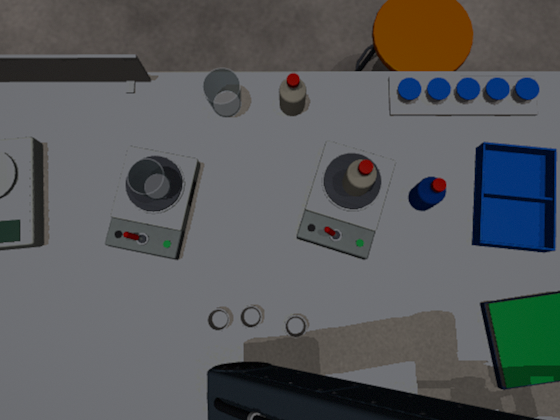

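The scene picture shows two warmers. One at scene (208,235) / top (346,200) carries a cream bottle with a red cap at (187,200). The other, at scene (432,280) / top (153,205), carries a beaker. A blue look-alike bottle stands at (124,205) and a second cream bottle stands on the bench at (217,330). The warmer at top (346,200) fits the description because the cream bottle stands on its hot plate. I'll confirm that in one enlarged crop and locate the dots.

Run:
```python
from h import *
import pickle
c=pickle.load(open("top.pkl","rb")); im=c["image"]
b,g,r=[im[...,i].astype(int) for i in range(3)]
sub=np.zeros(im.shape[:2],bool); sub[220:262,290:385]=1
def cen(m,z,n):
    ys,xs=np.nonzero(m&sub); print(n,len(xs),xs.mean(),ys.mean(),ray(c,(xs.mean(),ys.mean()),z)); return ray(c,(xs.mean(),ys.mean()),z)
G=cen((g-r>40)&(g-b>30),.045,"green")
K=cen((im.max(2)<45)&(np.arange(560)[None]<320)&(np.arange(560)[None]>303)&(np.arange(420)[:,None]<236),.045,"black")
m=(r-g>50); cen(m,.08,"red")
y=(K-G)[:2]; print("dist",np.linalg.norm(y)); y/=np.linalg.norm(y); x=np.array([y[1],-y[0]]); mid=(G+K)[:2]/2
print("x",x,"y",y,"yaw",np.degrees(np.arctan2(x[1],x[0])),"mid",mid)
Z=np.array([0,0,1.])
pv=np.r_[mid,.048]; X=np.r_[x,0];Y=np.r_[y,0]
o=im.copy()
o=cv2.resize(im[130:270,280:410],None,fx=5.5,fy=4.2,interpolation=cv2.INTER_CUBIC)
def dot(P,col):
    q=proj(c,P); cv2.circle(o,(int((q[0]-280)*5.5),int((q[1]-130)*4.2)),3,col,-1)
org=pv+X*.09-Z*.048
for sx in(-.12,.12):
  for sy in (-.085,.085): dot(org+X*sx+Y*sy+Z*(.045 if sx<0 else .066),(255,255,0))
dot(pv,(255,0,255)); dot(pv+.057*(Y*np.sin(.5)+Z*np.cos(.5)),(0,255,255))
cv2.imwrite("pics/crop1.png",o)
print("origin",org, "pivot",pv,"tip",pv+.057*(Y*np.sin(.5)+Z*np.cos(.5)))
```

```text
green 48 359.5 242.5 [ 0.50836717 -0.23287557  0.045     ]
black 40 310.975 227.325 [ 0.54285355 -0.12237942  0.045     ]
red 50 329.08 230.62 [ 0.53070251 -0.16075637  0.08      ]
dist 0.11575279824911883
x [ 0.9545873  -0.29793134] y [0.29793134 0.9545873 ] yaw -17.3333968772327 mid [ 0.52561036 -0.17762749]
origin [ 0.61152322 -0.20444131  0.        ] pivot [ 0.52561036 -0.17762749  0.048     ] tip [ 0.53375201 -0.15154124  0.09802221]
```

View pics/crop1.png

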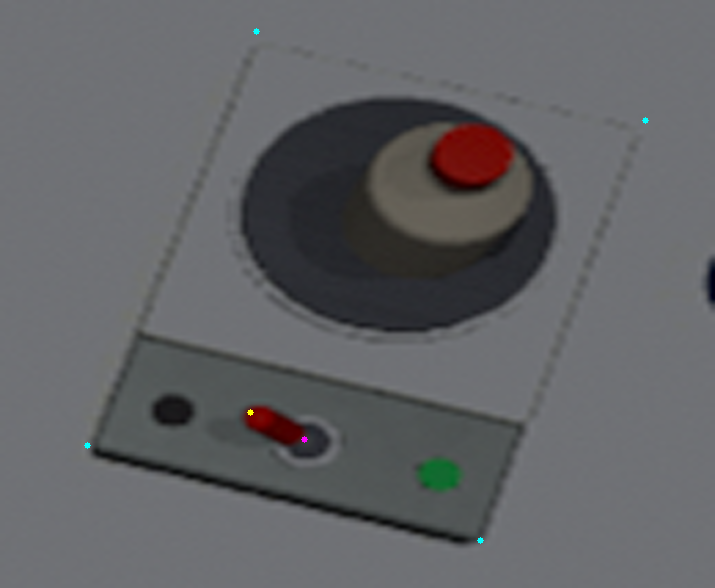

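The crop confirms it: the cream bottle with the red cap stands on this warmer's plate (cap at crop (472,155)). The red lever at crop (275,425) leans toward the black dot (172,410), and the green dot is at (440,475). My projected model matches to about 1-2 px. Next I'll work out the moves.

```bash
cat >> h.py <<'E'
PV=np.array([.52561,-.17763,.048]); WX=np.array([.95459,-.29793,0]); WY=np.array([.29793,.95459,0])
def rel(s=None):
    s=s or bot.read_state(); R=np.array(s["tcp_rot"]); p=np.array(s["position"])
    return s,R,p
def loc(p): d=np.array(p)-PV; return np.round([d@WX*1e3,d@WY*1e3,p[2]*1e3],1)
def to(lx,ly,z):
    s,R,p=rel(); T=PV+WX*lx/1e3+WY*ly/1e3; T[2]=z/1e3
    ang=np.arctan2(-R[:,1]@WY*-1, 0)
    x=R.T@(-WY); print("t",s["time_s"],"loc",loc(p),"shift tool mm",np.round(R.T@(T-p)*1e3,1),"turn rad",round(float(np.arctan2(x[1],x[0])),3),"F",np.round(s["force"],1))
E
python3 - <<'E'
from h import *
import pickle
c=pickle.load(open("top.pkl","rb"))
print("cap local",loc(ray(c,(365.5,167),.216)))
to(-2,62,223); to(-2,62,80)
w=capture("wrist"); cv2.imwrite("pics/w0.png",w["image"]); R,t=cam(w); s,Rt,p=rel(); print("cam in tool",Rt.T@(-R.T@t-p))
E
```

```text
cap local [123.4  -8.8 216. ]
t 0.6 loc [-239.6 -526.8  222.6] shift tool mm [-3.888e+02 -5.020e+02 -5.000e-01] turn rad 0.528 F [0.1 0.4 0.3]
t 0.6 loc [-239.6 -526.8  222.6] shift tool mm [-388.8 -502.   142.5] turn rad 0.528 F [0.1 0.4 0.3]
cam in tool [-0.00018973 -0.065854   -0.1620069 ]
```

View pics/w0.png

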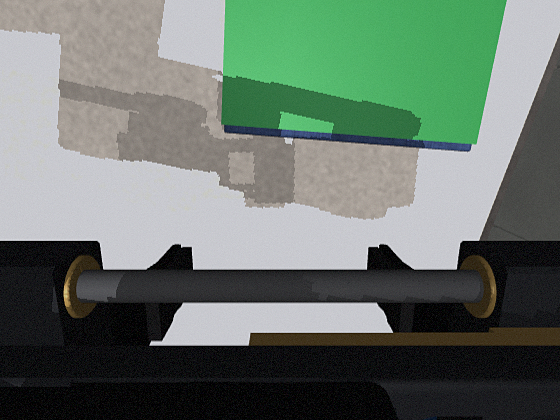

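The wrist camera sits on the tool's -y side, so I'll set tool x to +WY. That keeps the camera away from the bottle, at a cost of about -2.6 rad of turn spread over the transfer.

```bash
cat >> h.py <<'E'
def plan(lx,ly,z,N):
    s,R,p=rel(); T=PV+WX*lx/1e3+WY*ly/1e3; T[2]=z/1e3
    x=R.T@WY; a=np.arctan2(x[1],x[0]); d=(T-p)*1e3
    if a>0.5: a-=2*np.pi
    if a>3.2: a-=2*np.pi
    print("t",round(s["time_s"],2),"loc",loc(p),"left",np.round(R.T@d,1),"turn",round(a,3),"F",np.round(s["force"],1),"open",round(s["opening"],2))
    for k in range(min(N,5)):
        th=a/N*k; Rz=np.array([[np.cos(th),-np.sin(th),0],[np.sin(th),np.cos(th),0],[0,0,1]])
        print(np.round((R@Rz).T@d/N).astype(int).tolist(),round(a/N,3))
E
python3 -c "
from h import *
plan(-2,62,223,22)"
```

```text
t 0.65 loc [-239.6 -526.8  222.6] left [-3.887e+02 -5.020e+02 -4.000e-01] turn -2.613 F [-0.3  0.   0.9] open 1.0
[-18, -23, 0] -0.119
[-15, -25, 0] -0.119
[-12, -26, 0] -0.119
[-9, -28, 0] -0.119
[-5, -28, 0] -0.119
```

Emit:
send_rows(motion=[[[-18,-23,0],-0.12],[[-15,-25,0],-0.12],[[-12,-26,0],-0.12],[[-9,-28,0],-0.12],[[-5,-28,0],-0.12]], gripper=1)

```text
time_s: 1.07
position: [0.2288, -0.4992, 0.222]
tcp_rot: [[0.746, -0.666, -0.001], [-0.666, -0.746, -0.008], [0.005, 0.007, -1.0]]
force: [0.8, 0.3, 0.7]
opening: 0.708
```

```bash
python3 -c "
from h import *
plan(-2,62,223,17)"
```

```text
t 1.07 loc [-187.6 -395.4  222. ] left [ -20.  -493.2   -4.3] turn -1.997 F [0.8 0.3 0.7] open 0.71
[-1, -29, 0] -0.117
[2, -29, 0] -0.117
[6, -28, 0] -0.117
[9, -28, 0] -0.117
[12, -26, 0] -0.117
```

Emit:
send_rows(motion=[[[-1,-29,0],-0.12],[[2,-29,0],-0.12],[[6,-28,0],-0.12],[[9,-28,0],-0.12],[[12,-26,0],-0.12]])

```text
time_s: 1.48
position: [0.3229, -0.3811, 0.222]
tcp_rot: [[0.995, -0.103, 0.001], [-0.103, -0.995, -0.011], [0.002, 0.01, -1.0]]
force: [0.9, -0.2, -0.2]
opening: 0.326
```

```bash
python3 -c "
from h import *
plan(-2,62,223,12)"
```

```text
t 1.48 loc [-132.8 -254.6  222. ] left [ 191.  -284.4   -3.7] turn -1.371 F [ 0.9 -0.2 -0.2] open 0.33
[16, -24, 0] -0.114
[19, -22, 0] -0.114
[21, -19, 0] -0.114
[23, -17, 0] -0.114
[25, -14, 0] -0.114
```

Emit:
send_rows(motion=[[[16,-24,0],-0.12],[[19,-22,0],-0.12],[[21,-19,0],-0.12],[[23,-17,0],-0.12],[[25,-14,0],-0.12]])

```text
time_s: 1.9
position: [0.4171, -0.2638, 0.2222]
tcp_rot: [[0.867, 0.499, 0.003], [0.499, -0.867, -0.013], [-0.004, 0.013, -1.0]]
force: [0.5, -0.1, 0.3]
opening: 0.016
```

```bash
python3 -c "
from h import *
plan(-2,62,223,7)"
```

```text
t 1.9 loc [ -77.9 -114.5  222.2] left [181.1 -64.1  -2.4] turn -0.746 F [ 0.5 -0.1  0.3] open 0.02
[26, -9, 0] -0.107
[27, -6, 0] -0.107
[27, -3, 0] -0.107
[27, -1, 0] -0.107
[27, 2, 0] -0.107
```

Emit:
send_rows(motion=[[[26,-9,0],-0.11],[[27,-6,0],-0.11],[[27,-3,0],-0.11],[[27,-1,0],-0.11],[[27,2,0],-0.11]])

```text
time_s: 2.32
position: [0.5086, -0.1525, 0.2224]
tcp_rot: [[0.452, 0.892, 0.006], [0.892, -0.452, -0.015], [-0.011, 0.012, -1.0]]
force: [-0.1, 0.1, -0.1]
opening: 0.004
```

```bash
python3 -c "
from h import *
plan(-2,62,223,3)"
```

```text
t 2.32 loc [-23.7  18.9 222.4] left [46.1 14.2 -1. ] turn -0.167 F [-0.1  0.1 -0.1] open 0.0
[15, 5, 0] -0.056
[15, 6, 0] -0.056
[15, 6, 0] -0.056
```

Emit:
send_rows(motion=[[[15,5,0],-0.06],[[15,6,0],-0.06],[[15,6,0],-0.06],[[0,0,0],0],[[0,0,0],0]])

```text
time_s: 2.73
position: [0.5469, -0.1106, 0.2228]
tcp_rot: [[0.266, 0.964, 0.009], [0.964, -0.265, -0.014], [-0.011, 0.013, -1.0]]
force: [0.4, 0.3, -0.2]
opening: 0.007
```

Run:
```python
from h import *
plan(-2,62,80,5)
c=capture("wrist"); o=c["image"].copy()
for P in (PV,PV+.057*(WY*np.sin(.5)+np.array([0,0,np.cos(.5)]))):
    q=proj(c,P); print(q); cv2.circle(o,tuple(int(v) for v in q),3,(255,255,0),-1)
cv2.imwrite("pics/w1.png",o)
c=capture("scene"); cv2.imwrite("pics/s1.png",cv2.resize(c["image"][120:300,100:330],None,fx=3,fy=3))
```

```text
t 2.73 loc [  0.4  70.3 222.8] left [ -6.6  -4.5 142.8] turn 0.034 F [ 0.4  0.3 -0.2] open 0.01
[-1, -1, 29] 0.007
[-1, -1, 29] 0.007
[-1, -1, 29] 0.007
[-1, -1, 29] 0.007
[-1, -1, 29] 0.007
[210.68317484 192.24811768]
[230.9373645  204.91393192]
```

View pics/w1.png

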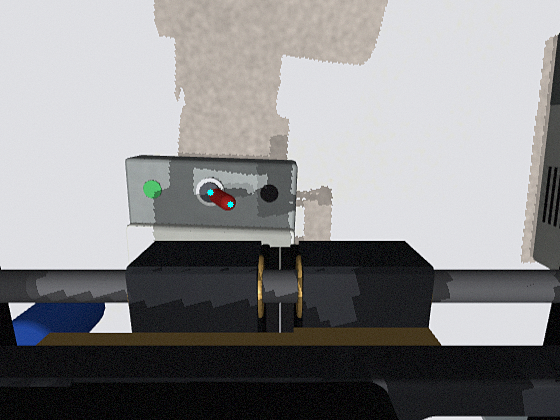

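View pics/s1.png

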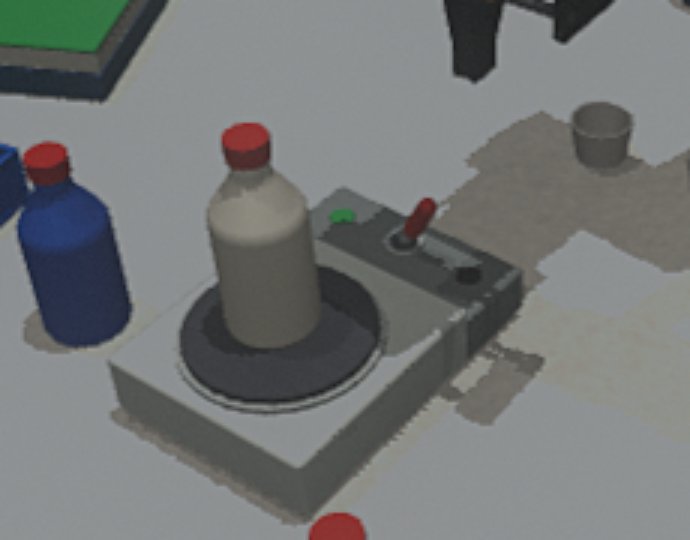

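The wrist picture shows the green dot at (151,189), the lever from (210,192) to (231,205) and the black dot at (269,193). My projected pivot and tip lie right on the lever. The bottle stands undisturbed. I'll descend on the black-dot side.

Emit:
send_rows(motion=[[[-1,-1,28],0],[[-1,-1,28],0],[[-1,-1,28],0],[[-1,-1,28],0],[[0,0,26],0]])

```text
time_s: 3.25
position: [0.5476, -0.1238, 0.0889]
tcp_rot: [[0.276, 0.961, 0.028], [0.961, -0.275, -0.024], [-0.015, 0.033, -0.999]]
force: [0.0, 0.7, 0.6]
opening: 0.007
```

Run:
```python
from h import *
plan(-2,62,80,5)
c=capture("scene"); cv2.imwrite("pics/s2.png",cv2.resize(c["image"][120:300,100:330],None,fx=3,fy=3))
```

```text
t 3.25 loc [ 4.9 57.9 88.9] left [ 4.3 -7.1  8.6] turn 0.023 F [0.  0.7 0.6] open 0.01
[1, -1, 2] 0.005
[1, -1, 2] 0.005
[1, -1, 2] 0.005
[1, -1, 2] 0.005
[1, -1, 2] 0.005
```

View pics/s2.png

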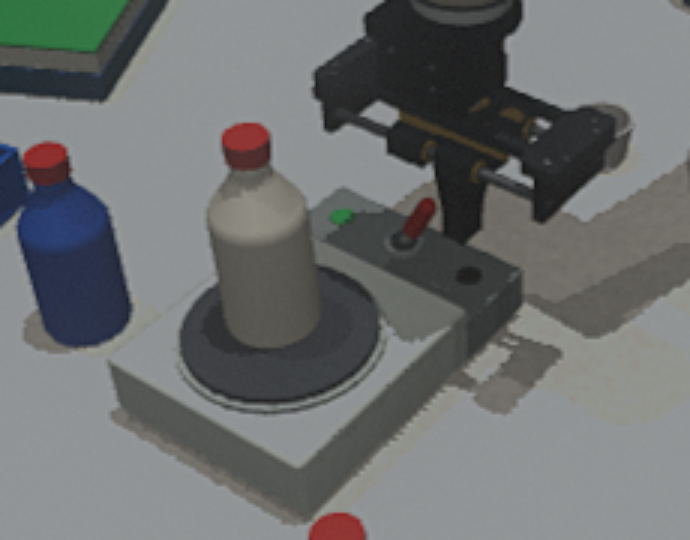

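The closed fingers are beside the lever on the black-dot side, clear of the bottle. Now I'll push toward the green dot (tool -x).

Emit:
send_rows(motion=[[[0,-7,8],0],[[-6,0,0],0],[[-8,0,0],0],[[-8,0,0],0],[[-8,0,0],0]])

```text
time_s: 3.72
position: [0.5269, -0.1519, 0.0771]
tcp_rot: [[0.283, 0.959, 0.015], [0.959, -0.282, -0.015], [-0.01, 0.019, -1.0]]
force: [-0.6, 4.3, 4.1]
opening: 0.005
```

Run:
```python
from h import *
plan(-2,3,80,5)
```

```text
t 3.72 loc [-6.4 25.  77.1] left [-22.    4.1  -2.6] turn 0.016 F [-0.6  4.3  4.1] open 0.0
[-4, 1, -1] 0.003
[-4, 1, -1] 0.003
[-4, 1, -1] 0.003
[-4, 1, -1] 0.003
[-4, 1, -1] 0.003
```

Emit:
send_rows(motion=[[[-6,1,-1],0],[[-6,1,-1],0],[[-6,0,0],0],[[-4,0,0],0],[[0,0,0],0]])

```text
time_s: 4.13
position: [0.5245, -0.1816, 0.0844]
tcp_rot: [[0.286, 0.958, 0.024], [0.958, -0.286, -0.022], [-0.015, 0.029, -0.999]]
force: [0.5, 1.8, -0.2]
opening: 0.01
```

Run:
```python
from h import *
plan(-2,3,80,5)
c=capture("scene"); cv2.imwrite("pics/s3.png",cv2.resize(c["image"][120:300,100:330],None,fx=3,fy=3))
c=capture("wrist"); cv2.imwrite("pics/w3.png",c["image"])
```

```text
t 4.13 loc [ 0.1 -4.1 84.4] left [ 7.2 -2.1  4.3] turn 0.013 F [ 0.5  1.8 -0.2] open 0.01
[1, 0, 1] 0.003
[1, 0, 1] 0.003
[1, 0, 1] 0.003
[1, 0, 1] 0.003
[1, 0, 1] 0.003
```

View pics/s3.png

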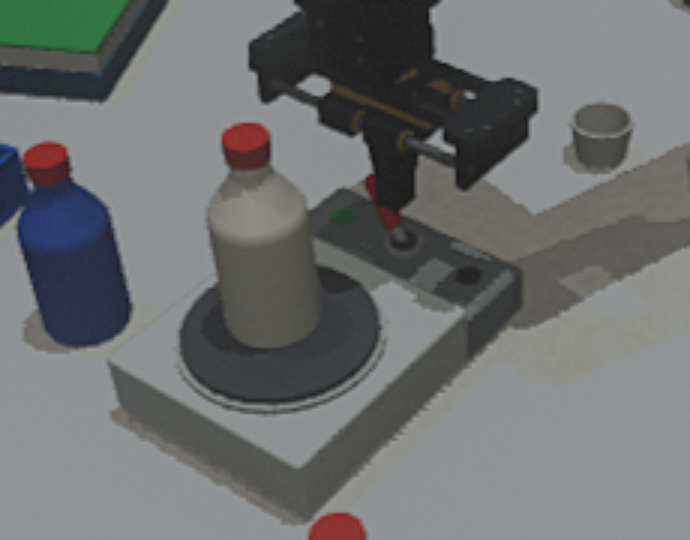

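View pics/w3.png

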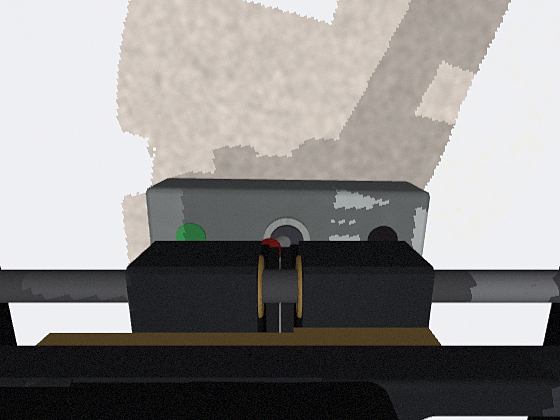

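The lever now leans to the green side: in the crop its root is at (403,240) and its tip at (370,180). I'll back off toward +y first, then go up.

Emit:
send_rows(motion=[[[10,0,0],0],[[12,0,0],0],[[12,0,0],0],[[10,0,-10],0],[[0,0,-25],0]])

```text
time_s: 4.65
position: [0.5341, -0.1307, 0.115]
tcp_rot: [[0.285, 0.958, 0.013], [0.958, -0.285, -0.016], [-0.012, 0.017, -1.0]]
force: [-0.3, -0.4, 0.0]
opening: 0.003
```

Emit:
send_rows(motion=[[[0,-5,-30],0],[[0,-5,-30],0],[[0,-10,-30],0],[[0,-20,-20],0],[[0,0,0],0]])

```text
time_s: 5.07
position: [0.4958, -0.1082, 0.2339]
tcp_rot: [[0.274, 0.962, 0.017], [0.962, -0.274, -0.017], [-0.012, 0.021, -1.0]]
force: [-0.1, 0.6, -0.6]
opening: 0.001
```

Run:
```python
from h import *
import pickle
s,R,p=rel(); print(s["time_s"],loc(p),s["force"])
c=capture("scene"); cv2.imwrite("pics/s4.png",cv2.resize(c["image"][120:340,100:500],None,fx=2,fy=2))
c=capture("wrist"); o=c["image"].copy()
for a in (.5,-.5):
    q=proj(c,PV+.057*(WY*np.sin(a)+np.array([0,0,np.cos(a)]))); cv2.circle(o,tuple(int(v) for v in q),2,(255,255,0),-1)
cv2.imwrite("pics/w4.png",o)
c=capture("top"); cv2.imwrite("pics/t4.png",c["image"])
print([(np.round(d["xy"]).tolist(),round(d["p"],2)) for d in recognise("scene","milk_bottle")])
```

```text
5.0667 [-49.1  57.4 233.9] [-0.13546922  0.5523593  -0.5968985 ]
[([185.0, 202.0], 0.73), ([123.0, 204.0], 0.7)]
```

View pics/s4.png

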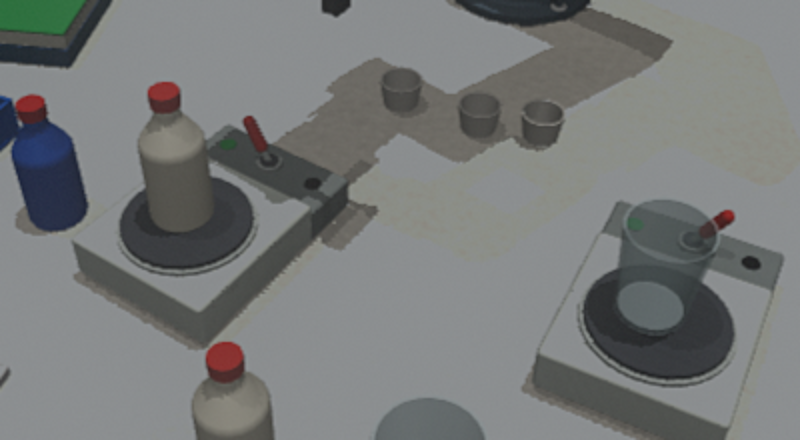

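View pics/w4.png

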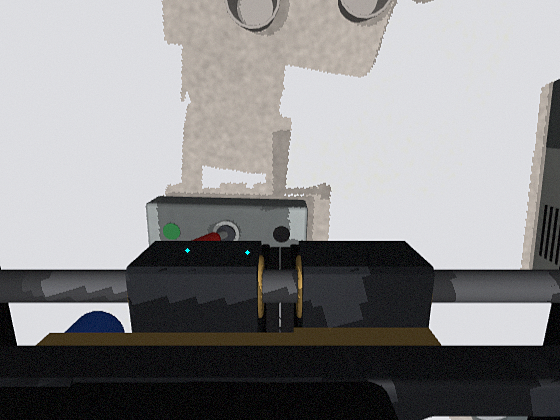

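View pics/t4.png

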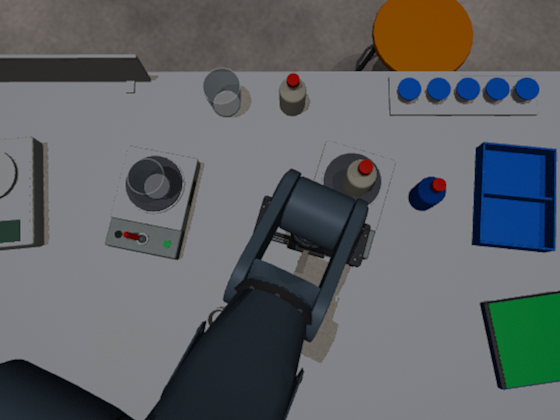

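The scene crop shows the milk warmer's lever leaning to the green dot, from (268,160) to (250,120). The bottle is unmoved at (178,165), and the spare lever at (715,228) still leans to its black dot. The gripper is clear. One last numeric check of the lever tip, then I'll hand in.

Run:
```python
from h import *
import pickle
c=pickle.load(open("scene.pkl","rb")); d=capture("scene")
for a in (.5,0,-.3,-.5): print(a,proj(c,PV+.057*(WY*np.sin(a)+np.array([0,0,np.cos(a)]))))
im=d["image"].astype(int); m=(im[...,2]-im[...,1]>40); m[:165]=0;m[215:]=0;m[:,:212]=0;m[:,260:]=0
ys,xs=np.nonzero(m); print("seen top rows",[(x,y) for y,x in zip(ys,xs) if y<ys.min()+2])
df=np.abs(im-c["image"].astype(int)).max(2)
print("diff bottle",(df[160:240,168:206]>40).sum(),"spare lever",(df[220:250,440:475]>40).sum())
```

```text
0.5 [243.63904897 187.80652874]
0 [233.121145   180.53045548]
-0.3 [226.93308952 178.67471067]
-0.5 [223.23319968 178.599225  ]
seen top rows [(np.int64(223), np.int64(178)), (np.int64(224), np.int64(178)), (np.int64(225), np.int64(178)), (np.int64(222), np.int64(179)), (np.int64(223), np.int64(179)), (np.int64(224), np.int64(179)), (np.int64(225), np.int64(179))]
diff bottle 1 spare lever 0
```

The lever tip is seen at (224,178.5), and the model for fully on predicts (223.2,178.6). The bottle and spare lever pixels are unchanged.

```bash
python3 -c "
from h import *
print(bot.hand_in())"
```

```text
the job is handed in; nothing more can be done
None
```

I switched on the warmer under the red-capped milk bottle and handed the job in at about 5.3 s on the robot's clock. I pushed its red toggle with closed fingers from the black-dot side until it snapped over, then backed off and raised the gripper clear. Handing in returned no verdict.

- **Toggle:** the lever tip was seen at (224, 178.5) in the scene picture. Fully on predicts (223.2, 178.6), so it sits at the green-side stop.
- **Spare toggle:** its pixels did not change from the start; it still leans to its black dot.
- **Milk bottle:** it stands where it was, with only 1 pixel changed in that part of the picture.
- **Forces:** the end-of-call readings never exceeded about 6 N, and the last one was under 1 N with the gripper in the air.

No check failed or disagreed. The switch network found no toggle in the scene picture at the start, so I measured the lever's position from the green and black dots. In the wrist picture, that position lay right on the lever.

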